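Put the tile tools away and pin the drawer shut

ROBOT

A 7-joint arm with a two-finger parallel gripper is mounted at the origin on the work surface. World frame = base frame: x ahead of the robot, y to its left, z up, the work surface at z = 0. Lengths are in m, angles in rad, forces in N, time in s.
With the tool pointing down it reaches from about 0.425 to 0.925 m from the base axis. Payload 6.8 kg.
Tool frame: the origin (TCP) lies at the very end of the fingers, on their centre line; the grasp point (between the pads) lies 19 mm behind it; z points along the fingers, x is the direction in which the jaws open and shut, and the axes are right-handed (so a half turn about z gives the same grasp; the last joint's range is limited). The gripper opens to 85 mm and grips with 20 to 120 N. Pads are 22 mm wide; open, the fingers measure 114 mm over their backs; the gripper's body (76 mm by 85 mm) begins 54 mm behind the grasp point. The pads swing forward as they close: fully open they stand 13 mm farther back than shut.
Start: joints at [1.088, 0.477, 0.022, 1.555, -0.011, 1.109, -0.083], TCP at [0.247, -0.628, 0.231] pointing down, gripper open.
Joint ranges: [-2.96, 2.96], [-0.34, 2.1], [-1.41, 1.46], [0.24, 2.44], [-1.37, 4.51], [0.17, 1.92], [-2.96, 2.96]. Speed limits (rad/s): [2.39, 2.39, 3.14, 3.14, 3.14, 3.14, 3.14].

INTERFACE

Orientations are given as a unit quaternion [w, x, y, z].
In Python, from station import bot gives the robot as it stands.
- The arm moves only by the shell command python3 -m creep 'ROWS' [FORCE]. ROWS is JSON, a list that holds one entry, the list of rows, each a list of 7 numbers: the shift along the tool's x, y, z in cm, then the turn, a rotation vector about the tool's x, y, z in rad, then the opening, from 0 (shut) to 1 (fully open). In form: [[[dx, dy, dz, wx, wy, wz, claw], ...]]. A call has 1 to 10 rows; each row is the pose to reach, as a shift and turn from the pose commanded when the call began, along the tool's axes at that moment; what a row does not reach only later rows make up. A row lasts 1/8 s, in which the tool goes at most 62.5 mm and 10.7 degrees, less where a joint would pass 70% of its speed; a pose out of reach is approached as far as the arm can. A call with a gripper value outside its range is refused whole. The fingers move at their own pace and stop on an object; FORCE is the grip in N (left out, the last holds). Time passes only in rows, so rows that repeat a pose let the fingers close. It gives the time, the measured TCP pose, the force and the opening at its end, in the units of the state.
- bot.get_obs(): the state, without advancing time (a new reading comes with each control period).
- bot.read_camera(name): name is "side" or "top"; returns (picture, depth): 384x512x3 uint8, blue, green, red; 384x512 float32, m along the optical axis (not along the pixel's ray), 0 where there is no reading.
- bot.calibration(name): a dict with "mtx" (3x3 intrinsics, pixels), "rvec" (rotation vector, rad) and "tvec" (3), from world to camera coordinates, as OpenCV has them. Camera axes: x right, y down, z forward; pixel columns grow to the right and rows downward; lengths in m; the calibration is good to about 2 mm. A picture is of the moment at which its call begins. calibration takes no time and is no camera call.
- bot.hand_in(): hands the job in, once; it reports no verdict.
Trained networks look in the newest picture that a camera, given by its name, has taken for a name from the list of things; names that differ only in an ending like _2 or _b are one class to them, and where a whole thing is asked for, a point or a joint stands for the part that bears it (a point fixed in the world has none). Each returns a list of dicts, best first, with "p" (0 to 1); they miss things now and then, are a little off and sometimes report something else, mostly with a low value. They report only what shows in the picture. A call takes as long as a camera call.
- bot.find_in(camera, label): "xy" ([column, row] in pixels, amid what is visible of it).
- bot.silhouettes(camera, label): "mask" (384x512 bool, what is visible of it) and "xy" ([column, row] in pixels, amid what is visible of it).
The state is a dict: "t": time; "q": joint angles; "joint_vel": joint speeds; "joint_torque": joint torques, N m; "eef_pos": TCP position; "tool_rot": TCP orientation; "contact_force": force on the tool from outside, world axes, zero at the start; "torque": the same for the moment, N m; "gripper_width": opening from 0.0 (shut) to 1.0 (fully open).
Only numpy, scipy, OpenCV 4.12 (cv2) and the standard library are available. Lean on these libraries where they do the work, as an engineer would, in place of code of your own. Each camera call takes 0.05 s, during which the arm holds its last target.

TASK

Put the tile-setting tools lying on the table away in the open drawer of the small chest: lay the spatula and the brush flat in the two crosswise compartments and the steel bracket and the yellow gauge flat in the two lengthwise ones, one to a compartment and lying along it. Pull the black-headed quick-release pin up out of the drawer until it stays up in its bush, push the drawer fully shut, and push the pin down fully home through the holes that now line up, so that the drawer is locked. Leave the tile, the glass paperweight and the dish where they are.

Things in the scene. Friction and masses are not known exactly. Their poses are not given: they have to be found in the camera images.
- bush (a point): Centre of the top of the steel bush, a 36 mm square block on the chest's top by its front right corner; the pin stands in its 13.5 mm vertical bore, where two spring balls click into grooves of the pin. z up, x to the back of the chest (away from the robot), y to its left. The block's top is 12 mm above the chest's top, 162 mm above the table. The chest's front face is 30 mm before this point.
- pin_grip (a point): Middle of the black round head of the quick-release pin: 24 mm in diameter, top 14 mm above this point; grip it here from above. z up along the pin. Fully home, this point is 28 mm above bush, and the shank passes through the bush and a hole in the drawer's steel side rail, so the drawer cannot move. Pulling it up out of its detent, or pushing it down, takes about 5 to 10 N. 90 g.
- pin_foot (a point): Centre of the underside of the pin's head, 28 mm below pin_grip; the 12 mm round-nosed shank goes 56 mm down from it. On bush when home. Raised 30 mm the pin clicks into its second groove and stays up by itself, nose 9 mm clear of the drawer (it clears it from 21 mm up). Raised over about 45 mm it comes out of the bush and must be put back from above.
- drawer (a joint): How far the drawer has been pushed in, m: 0 at the start, where the pin in the rear hole of its rail holds it out; 0.200 fully shut (front flush with the chest, at its stop; the front hole of its rail is then under the bush). It slides in along +x of bush, rubs with about 3 N and stays where it is left.
- drawer_front (a point): Point on the outer face of the drawer's front, 110 mm left of its middle and clear of the handle, 108 mm above the table: a place to push. Axes as those of bush. The front is 388 mm wide, 15 mm thick, from 76 to 130 mm above the table.
- drawer_handle (a point): Middle of the drawer's dark iron bar handle, a level bar 8 mm thick and 90 mm long, 34 mm out from the drawer's front, 105 mm above the table. Axes as those of bush.
- cross_slot_1 (a point): Centre of the floor of the crosswise compartment next to the drawer's front, at the left: 72 mm (x) by 184 mm (y), floor 90 mm above the table. Axes as those of bush; moves with the drawer. All compartments are parted by dividers 5 mm thick, 12 mm high; the drawer's left wall stands 28 mm above the floor, its front 40 mm, the steel rail at its right 37 mm.
- cross_slot_2 (a point): Centre of the floor of the other crosswise compartment, 78 mm behind the first, same size. Behind it is a narrow trough of white tile spacers. With the drawer out, the chest's front face is 72 mm behind this point, its top 60 mm higher; the chest is 270 mm deep, 414 mm wide and stands fixed.
- long_slot_1 (a point): Centre of the floor of the lengthwise compartment at the right, beside the steel rail: 149 mm (x) by 72 mm (y), floor 90 mm above the table. Axes as those of bush; moves with the drawer.
- long_slot_2 (a point): Centre of the floor of the second lengthwise compartment, 77 mm to the left of the first, of the same size.
- spatula_mid (a point): Aluminium spatula, 150 mm long, lying flat; this point is at mid-length, 6 mm above its underside, close to its centre of mass, in the handle: a bar 14 mm wide and 12 mm high from 75 mm behind this point to 21 mm before it. x points to the blade (54 mm long, 42 wide, 3 mm thick), z up. 70 g. May be absent.
- brush_mid (a point): Flat brush, 150 mm long, lying flat; this point is at mid-length, 6 mm above its underside, in the dark wooden handle: 14 mm wide, 12 mm high, from 75 mm behind this point to 21 mm before it. x points to the brass ferrule and pale bristle head (54 mm long together, 38 wide, 12 mm high), z up. 60 g. May be absent.
- bracket_mid (a point): Flat steel bracket, a bar 120 mm long (x), 20 mm wide, 8 mm thick with four screw holes, lying flat; this point is its centre. z up. 140 g. May be absent.
- gauge_mid (a point): Yellow setting gauge, a bar 120 mm long (x), 18 mm wide, 10 mm thick with black marks, lying flat; this point is its centre. z up. 60 g. May be absent.
- tile_mid (a point): Kaki brown tile, 97 mm square, 8 mm thick, flat on the chest's top; its centre. To be left alone.
- bead_mid (a point): Green glass paperweight, 54 mm in diameter, 35 mm high, on the chest's top; its centre. To be left alone.
- dish_mid (a point): White ceramic dish, 90 mm in diameter, 22 mm high, empty, on the table beyond the tools; its centre. To be left alone.

How it is judged:
By the outcome, as a careful person would: the job done as asked, in the order asked, and still so for the second after the job is handed in, with the robot touching nothing.
Of spatula, brush, bracket, gauge only 3 to 4 are there at a start; the rules pass over those that are not, and their reading is None.
At some moment in a run one of spatula, brush, bracket, gauge may be knocked a few centimetres aside while the robot is not near it.
Once in a run the grip may slacken for a moment while it holds something.
It also fails if it takes over 208 s, if anything falls off the work surface, if the arm or the gripper's body presses on something with over 40 N, if the wrist force passes 120 N, or if a joint passes its speed limit or range.

## Working session

There is one attempt and no reset: what is moved stays moved. The work goes in short steps, Python scripts to look and compute and a shell command to move; the robot and the scene stay as the last step left them, time stands still between calls to the robot, and variables do not carry over. Pictures are saved under pics/ and viewed, and the job is handed in when it is done.

```bash
ls -la; mkdir -p pics
python3 - <<'E'
from station import bot
import cv2,numpy as np
o=bot.get_obs(); print({k:np.round(v,3).tolist() for k,v in o.items()})
for n in ("top","side"):
    p,d=bot.read_camera(n); cv2.imwrite(f"pics/{n}0.png",p); np.save(f"{n}0.npy",d); c=bot.calibration(n); print(n,c)
    R=cv2.Rodrigues(np.array(c["rvec"]))[0]; print(-R.T@np.array(c["tvec"]).ravel())
E
```

```text
total 12
drwxr-xr-x  3 agent agent 4096 Dec  6 17:06 .
drwxr-xr-x 23 root  root  4096 Dec  6 17:06 ..
drwxr-xr-x  2 agent agent 4096 Dec  6 17:06 pics
{'t': 0.0, 'q': [1.088, 0.478, 0.022, 1.556, -0.011, 1.109, -0.083], 'joint_vel': [0.001, 0.0, -0.0, 0.0, -0.001, -0.0, 0.001], 'joint_torque': [-0.002, -59.644, 1.608, -28.119, 0.013, 0.009, 0.0], 'eef_pos': [0.247, -0.628, 0.23], 'tool_rot': [-0.0, 0.826, -0.563, -0.001], 'contact_force': [0.258, -0.367, -0.276], 'torque': [0.011, 0.043, -0.014], 'gripper_width': 1.002}
top {'mtx': array([[378.53855851,   0.        , 251.72866338],
       [  0.        , 378.53855851, 190.61625674],
       [  0.        ,   0.        ,   1.        ]]), 'rvec': array([ 2.16963953, -2.19685204,  0.11437376]), 'tvec': array([-0.0243714 ,  0.61719341,  0.94979357])}
[ 0.53004581 -0.01620864  1.00120838]
side {'mtx': array([[371.0565522 ,   0.        , 252.14435094],
       [  0.        , 371.0565522 , 185.64489246],
       [  0.        ,   0.        ,   1.        ]]), 'rvec': array([ 0.34291554, -2.82329863,  1.08879087]), 'tvec': array([0.56269068, 0.20432662, 0.90129011])}
[0.42868333 0.57584988 0.80951933]
```

View pics/top0.png

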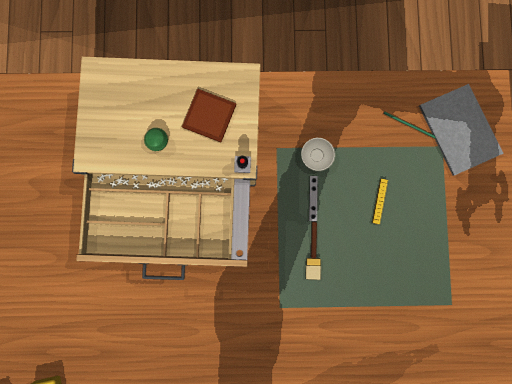

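View pics/side0.png

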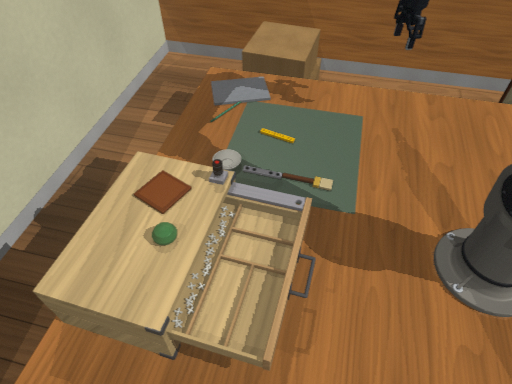

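The top view shows the bracket at (313,198), the brush at (314,250), the gauge at (380,201) and the pin head at (242,161). I see no spatula. The bracket and brush lie end to end, and the dish is close to the bracket at (318,154). Next I'll measure their positions.

```bash
cat > h.py <<'E'
from station import bot
import cv2,numpy as np
from scipy.spatial.transform import Rotation as Ro
def cam(n):
    c=bot.calibration(n); R=cv2.Rodrigues(np.array(c["rvec"]))[0]; return c["mtx"],R,np.array(c["tvec"]).ravel()
def atz(n,uv,z):
    K,R,t=cam(n); uv=np.atleast_2d(uv).astype(float); r=np.c_[uv,np.ones(len(uv))]@np.linalg.inv(K).T@R; o=-R.T@t
    z=np.asarray(z,float)
    return o+r*((z-o[2])/r[:,2])[:,None]
def cloud(n,d):
    K,R,t=cam(n); v,u=np.indices(d.shape); P=np.stack([u,v,np.ones_like(u)],-1)@np.linalg.inv(K).T*d[...,None]; return (P-t)@R
def proj(n,P):
    K,R,t=cam(n); c=np.atleast_2d(P)@R.T+t; return (c@K.T)[:,:2]/c[:,2:]
def pose():
    o=bot.get_obs(); q=o["tool_rot"]; return np.array(o["eef_pos"]),Ro.from_quat(q[[1,2,3,0]] if isinstance(q,np.ndarray) else [q[1],q[2],q[3],q[0]])
def go(target,yaw=None,down=True,pos=None,rot=None):
    """shift (cm) and rotvec in tool axes to TCP target with tool down and jaw (tool x) at world angle yaw"""
    p,r=pose()
    if pos is not None:p=pos
    s=r.inv().apply(np.array(target)-p)*100
    out=None
    if yaw is not None:
        best=None
        for k in (0,np.pi):
            y=yaw+k; X=np.array([np.cos(y),np.sin(y),0]); Z=np.array([0,0,-1.]); Y=np.cross(Z,X)
            w=(r.inv()*Ro.from_matrix(np.c_[X,Y,Z])).as_rotvec()
            if best is None or np.linalg.norm(w)<np.linalg.norm(best): best=w
        out=best
    return np.round(s,2),(None if out is None else np.round(out,3))
def snap(n,name,crop=None,scale=1,pts=None):
    p,d=bot.read_camera(n); im=p.copy()
    if pts is not None:
        for a in proj(n,pts): cv2.circle(im,tuple(np.round(a).astype(int)),2,(255,0,255),1)
    if crop: x0,y0,x1,y1=crop; im=im[y0:y1,x0:x1]
    im=cv2.resize(im,None,fx=scale,fy=scale,interpolation=cv2.INTER_NEAREST if scale>3 else cv2.INTER_CUBIC)
    cv2.imwrite(f"pics/{name}.png",im); return p,d
E
python3 - <<'E'
from h import *
p,d=bot.read_camera("top"); C=cloud("top",d)
np.save("t.npy",C)
for l in ["brush_mid","bracket_mid","gauge_mid","spatula_mid","pin_grip","drawer_handle","dish_mid","tile_mid","bead_mid"]:
    for m in bot.silhouettes("top",l)[:2]:
        M=m["mask"]; P=C[M&(d>0)]; z=np.median(P[:,2])
        r=cv2.minAreaRect(np.argwhere(M)[:,::-1].astype(np.float32)); b=cv2.boxPoints(r)
        print(l,round(m["p"],2),M.sum(),np.round(m["xy"],1),"z",z.round(4),"c",atz("top",[r[0]],z).round(4)[0]," corners",atz("top",b,z)[:,:2].round(3).tolist())
crop=p[160:300,70:400]; cv2.imwrite("pics/t1.png",cv2.resize(crop,None,fx=2.4,fy=2.4,interpolation=cv2.INTER_CUBIC))
bot.read_camera("side")
for l in ["brush_mid","bracket_mid","gauge_mid","spatula_mid","pin_grip"]:
    for m in bot.silhouettes("side",l)[:2]:
        print("side",l,round(m["p"],2),m["mask"].sum(),np.round(m["xy"],1))
E
```

```text
brush_mid 0.75 516 [313.4 260.9] z 0.0102 c [ 0.4616 -0.1922  0.0102]  corners [[0.389, -0.166], [0.538, -0.18], [0.535, -0.218], [0.386, -0.205]]
bracket_mid 0.68 341 [313.6 199.2] z 0.0067 c [ 0.5972 -0.1939  0.0067]  corners [[0.656, -0.185], [0.656, -0.206], [0.539, -0.203], [0.539, -0.182]]
gauge_mid 0.63 299 [379.5 200.8] z 0.0088 c [ 0.5882 -0.3689  0.0088]  corners [[0.533, -0.346], [0.648, -0.373], [0.644, -0.392], [0.529, -0.365]]
pin_grip 0.66 14742 [162.2 223.7] z 0.0897 c [0.5263 0.1837 0.0897]  corners [[0.416, 0.387], [0.66, 0.385], [0.64, -0.026], [0.395, -0.014]]
pin_grip 0.5 112 [243.1 161.3] z 0.2025 c [ 0.6638 -0.0082  0.2025]  corners [[0.676, 0.003], [0.676, -0.02], [0.652, -0.02], [0.652, 0.004]]
drawer_handle 0.64 14921 [163.6 218.6] z 0.0897 c [0.5259 0.1837 0.0897]  corners [[0.415, 0.389], [0.66, 0.387], [0.64, -0.028], [0.394, -0.016]]
dish_mid 0.68 871 [320.7 153.7] z 0.0116 c [ 0.7152 -0.2083  0.0116]  corners [[0.757, -0.165], [0.757, -0.254], [0.673, -0.251], [0.674, -0.163]]
tile_mid 0.76 1774 [207.5 115.5] z 0.1568 c [0.7802 0.0662 0.1568]  corners [[0.753, 0.129], [0.845, 0.095], [0.808, 0.003], [0.716, 0.038]]
bead_mid 0.7 426 [155.3 137.5] z 0.1781 c [0.72   0.1818 0.1781]  corners [[0.745, 0.206], [0.744, 0.158], [0.695, 0.158], [0.696, 0.206]]
side brush_mid 0.94 374 [312.5 180.5]
side brush_mid 0.44 157 [220.4 168.8]
side bracket_mid 0.47 247 [261.8 171.8]
side gauge_mid 0.72 180 [279.1 135. ]
side spatula_mid 0.51 17015 [246.9 278.7]
side pin_grip 0.66 180 [220.7 166.9]
side pin_grip 0.39 16938 [244.8 276.8]
```

View pics/t1.png

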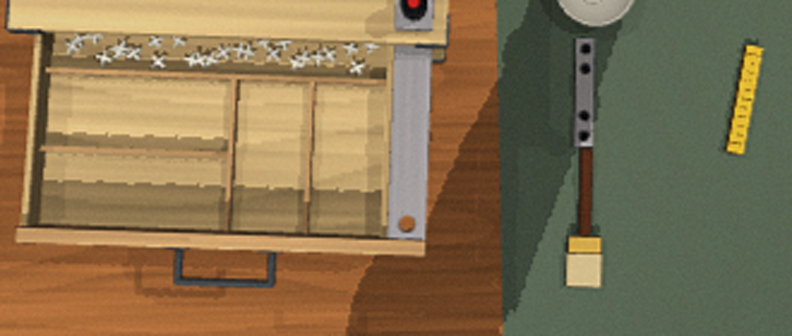

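The zoomed top view shows the drawer with its two crosswise slots at left, two lengthwise slots at right and the rail, all tilted slightly. Next I'll fit the chest frame from depth.

Run:
```python
from h import *
p,d=bot.read_camera("top"); C=cloud("top",d); np.save("t.npy",C)
P=C[d>0]
# chest top front edge
T=P[(abs(P[:,2]-.150)<.006)&(P[:,0]>.5)]
ys=np.arange(-.01,.37,.01); e=np.array([[T[abs(T[:,1]-y)<.005][:,0].min(),y] for y in ys if (abs(T[:,1]-y)<.005).sum()>3])
f=np.polyfit(e[:,1],e[:,0],1); r=e[:,0]-np.polyval(f,e[:,1]); k=abs(r)<.004; f=np.polyfit(e[k,1],e[k,0],1); print("chest front",f,k.sum(),len(k))
# drawer front top edge z=.13
T=P[(abs(P[:,2]-.130)<.005)&(P[:,0]<.46)]
e=np.array([[T[abs(T[:,1]-y)<.005][:,0].min(),T[abs(T[:,1]-y)<.005][:,0].max(),y] for y in np.arange(0,.38,.01) if (abs(T[:,1]-y)<.005).sum()>1])
for c in (0,1):
    g=np.polyfit(e[:,2],e[:,c],1); r=e[:,c]-np.polyval(g,e[:,2]);k=abs(r)<.003; g=np.polyfit(e[k,2],e[k,c],1); print("drawer front",c,g,k.sum(),len(k))
print("y ext of front", T[:,1].min(),T[:,1].max())
th=-f[0]; 
th=-np.arctan(f[0]); print("theta",th)
R=np.array([[np.cos(th),np.sin(th)],[-np.sin(th),np.cos(th)]])
b=np.array([.6638,-.0082]); L=np.c_[(P[:,:2]-b)@R.T,P[:,2]]
for lo,hi in((-.10,-.08),(-.18,-.16)):
    S=L[(L[:,0]>lo)&(L[:,0]<hi)&(L[:,1]>-.06)&(L[:,1]<.40)]
    print(lo,[ (round(y*1000),round(float(np.median(S[abs(S[:,1]-y)<.002][:,2]))*1 if 0 else float(np.median(S[abs(S[:,1]-y)<.002][:,2])*1000),0)) for y in np.arange(-.04,.40,.004) if (abs(S[:,1]-y)<.002).sum()])
for lo,hi in((.06,.09),(.13,.16),(.25,.30)):
    S=L[(L[:,1]>lo)&(L[:,1]<hi)&(L[:,0]>-.26)&(L[:,0]<.0)]
    print(lo,[ (round(y*1000),round(float(np.median(S[abs(S[:,0]-y)<.002][:,2])*1000),0)) for y in np.arange(-.25,-.02,.003) if (abs(S[:,0]-y)<.002).sum()])
```

```text
chest front [0.04517717 0.63703526] 38 38
drawer front 0 [0.04791357 0.43697749] 38 38
drawer front 1 [0.01931929 0.45364138] 34 38
y ext of front -0.01539438710694658 0.3701365898961898
theta -0.04514646804473593
-0.1 [(-40, -0.0), (-36, -2.0), (-32, -2.0), (-28, -1.0), (-24, -2.0), (-20, -2.0), (-16, 126.0), (-12, 126.0), (-8, 126.0), (-4, 126.0), (0, 126.0), (4, 127.0), (8, 126.0), (12, 127.0), (16, 125.0), (20, 115.0), (24, 116.0), (28, 88.0), (32, 89.0), (36, 89.0), (40, 88.0), (44, 89.0), (48, 89.0), (52, 88.0), (56, 89.0), (60, 89.0), (64, 89.0), (68, 88.0), (72, 89.0), (76, 89.0), (80, 88.0), (84, 88.0), (88, 89.0), (92, 89.0), (96, 92.0), (100, 102.0), (104, 89.0), (108, 89.0), (112, 88.0), (116, 88.0), (120, 89.0), (124, 89.0), (128, 87.0), (132, 90.0), (136, 88.0), (140, 89.0), (144, 88.0), (148, 89.0), (152, 89.0), (156, 88.0), (160, 88.0), (164, 90.0), (168, 89.0), (172, 89.0), (176, 100.0), (180, 90.0), (184, 88.0), (188, 88.0), (192, 88.0), (196, 88.0), (200, 89.0), (204, 89.0), (208, 87.0), (212, 89.0), (216, 89.0), (220, 88.0), (224, 89.0), (228, 88.0), (232, 88.0), 
[... 4201 characters left out ...]
88.0), (-172, 89.0), (-169, 89.0), (-166, 89.0), (-163, 89.0), (-160, 89.0), (-157, 89.0), (-154, 89.0), (-151, 89.0), (-148, 89.0), (-145, 89.0), (-142, 89.0), (-139, 100.0), (-136, 99.0), (-133, 88.0), (-130, 89.0), (-127, 88.0), (-124, 88.0), (-121, 89.0), (-118, 89.0), (-115, 89.0), (-112, 89.0), (-109, 89.0), (-106, 89.0), (-103, 89.0), (-100, 89.0), (-97, 89.0), (-94, 89.0), (-91, 88.0), (-88, 89.0), (-85, 89.0), (-82, 88.0), (-79, 89.0), (-76, 89.0), (-73, 88.0), (-70, 89.0), (-67, 89.0), (-64, 90.0), (-61, 100.0), (-58, 100.0), (-55, 89.0), (-52, 89.0), (-49, 89.0), (-46, 90.0), (-43, 91.0), (-40, 90.0), (-37, 91.0), (-34, 89.0), (-31, 89.0), (-28, 130.0), (-25, 134.0), (-22, 147.0)]
```

```bash
cat >> h.py <<'E'
TH=-0.047; B=np.array([0.6655,-0.008]); 
def W(x,y): c,s=np.cos(TH),np.sin(TH); return B+np.array([c*x-s*y,s*x+c*y])
SLOT=dict(c1=W(-.180,.272),c2=W(-.102,.272),l1=W(-.1415,.062),l2=W(-.1415,.139))
def bar(label,ztop,zmid):
    for n in ("top","side"):
        bot.read_camera(n)
        for m in bot.silhouettes(n,label)[:1]:
            uv=np.argwhere(m["mask"])[:,::-1].astype(np.float32)
            X=atz(n,uv,ztop)[:,:2].astype(np.float32); r=cv2.minAreaRect(X); b=cv2.boxPoints(r)
            e=[b[1]-b[0],b[2]-b[1]]; e=max(e,key=np.linalg.norm); a=np.arctan2(e[1],e[0]); a=(a+np.pi/2)%np.pi-np.pi/2
            v=np.linalg.eigh(np.cov(X.T))[1][:,1]; a2=(np.arctan2(v[1],v[0])+np.pi/2)%np.pi-np.pi/2
            print(label,n,"p",round(m["p"],2),"ctr",np.round(r[0],4),"mean",X.mean(0).round(4),"size",np.round(r[1],3),"ang",round(a,3),"pca",round(a2,3))
E
python3 - <<'E'
from h import *
print(SLOT)
bar("gauge_mid",.010,.005); bar("bracket_mid",.008,.004)
print(go([.588,-.369,.12],-.23+np.pi/2))
E
```

```text
{'c1': array([0.49847807, 0.27215652]), 'c2': array([0.57639193, 0.26849187]), 'l1': array([0.52706919, 0.06057959]), 'l2': array([0.53068685, 0.13749455])}
gauge_mid top p 0.77 ctr [ 0.5873 -0.3688] mean [ 0.5873 -0.3685] size [0.023 0.12 ] ang -0.226 pca -0.226
gauge_mid side p 0.58 ctr [ 0.586  -0.3671] mean [ 0.5865 -0.3666] size [0.032 0.124] ang -0.244 pca -0.254
bracket_mid top p 0.59 ctr [ 0.5975 -0.1926] mean [ 0.5968 -0.1927] size [0.021 0.117] ang -0.054 pca -0.046
bracket_mid side p 0.81 ctr [ 0.5965 -0.1928] mean [ 0.5961 -0.1921] size [0.027 0.12 ] ang -0.053 pca -0.059
(array([-11.64, -41.21,  11.13]), array([-0.   , -0.   ,  0.605]))
```

```bash
python3 -m creep '[[[-3,-10,2.5,0,0,0.15,0.7],[-5.8,-20.6,5,0,0,0.3,0.7],[-8.7,-30.8,7.5,0,0,0.45,0.7],[-11.6,-41.2,11.1,0,0,0.605,0.7],[-11.6,-41.2,11.1,0,0,0.605,0.7],[-11.6,-41.2,11.1,0,0,0.605,0.7],[-11.6,-41.2,11.1,0,0,0.605,0.7]]]' 40; python3 -c "
from h import *
bar('gauge_mid',.010,.005)
print(go([.587,-.368,.030],-.23+np.pi/2))"
```

```text
t: 2.22
eef_pos: [0.586, -0.371, 0.1213]
tool_rot: [0.0, -0.621, 0.784, -0.0]
contact_force: [0.8, 0.7, 0.8]
gripper_width: 0.701
gauge_mid top p 0.5 ctr [ 0.5874 -0.3672] mean [ 0.5782 -0.3646] size [0.023 0.121] ang -0.198 pca -0.189
gauge_mid side p 0.74 ctr [ 0.5854 -0.3663] mean [ 0.5841 -0.3659] size [0.031 0.12 ] ang -0.252 pca -0.25
(array([-0.24, -0.1 ,  9.09]), array([0.001, 0.001, 0.003]))
```

```bash
python3 -m creep '[[[-0.2,-0.1,4,0,0,0,0.6],[-0.2,-0.1,8,0,0,0,0.6],[-0.2,-0.1,10.3,0,0,0,0.6],[-0.2,-0.1,11.3,0,0,0,0.6],[-0.2,-0.1,11.7,0,0,0,0.6],[-0.2,-0.1,11.7,0,0,0,0.6],[-0.2,-0.1,11.7,0,0,0,0.6]]]' 40; python3 -m creep '[[[0,0,0,0,0,0,0.1],[0,0,0,0,0,0,0.0],[0,0,0,0,0,0,0.0],[0,0,0,0,0,0,0.0],[0,0,0,0,0,0,0.0]]]' 40
```

```text
t: 3.3
eef_pos: [0.5866, -0.3709, 0.0058]
tool_rot: [0.0, -0.621, 0.784, -0.001]
contact_force: [0.5, 0.6, -0.2]
gripper_width: 0.6
t: 3.92
eef_pos: [0.5862, -0.3706, 0.0052]
tool_rot: [0.0, -0.621, 0.784, -0.0]
contact_force: [-1.4, 0.4, 4.7]
gripper_width: 0.196
```

```bash
python3 -m creep '[[[0,0,-2,0,0,0,0],[0,0,-6,0,0,0,0],[0,0,-12,0,0,0,0],[0,0,-18,0,0,0,0],[0,0,-24,0,0,0,0],[0,0,-24,0,0,0,0],[0,0,-24,0,0,0,0]]]' 50; python3 -c "
from h import *
snap('side','s2',(180,60,400,260),3)
p,r=pose(); print(p,r.as_matrix()[:,0])
print(go([.527,.0606,.245],TH+np.pi/2))"
```

```text
t: 4.8
eef_pos: [0.5853, -0.3702, 0.2448]
tool_rot: [-0.0, -0.621, 0.784, 0.0]
contact_force: [0.4, -0.8, -0.9]
gripper_width: 0.188
[ 0.58490569 -0.36986341  0.24345613] [-2.28125977e-01 -9.73631403e-01 -6.55387692e-04]
(array([-40.59,  15.46,  -0.09]), array([ 0.002,  0.001, -0.183]))
```

View pics/s2.png

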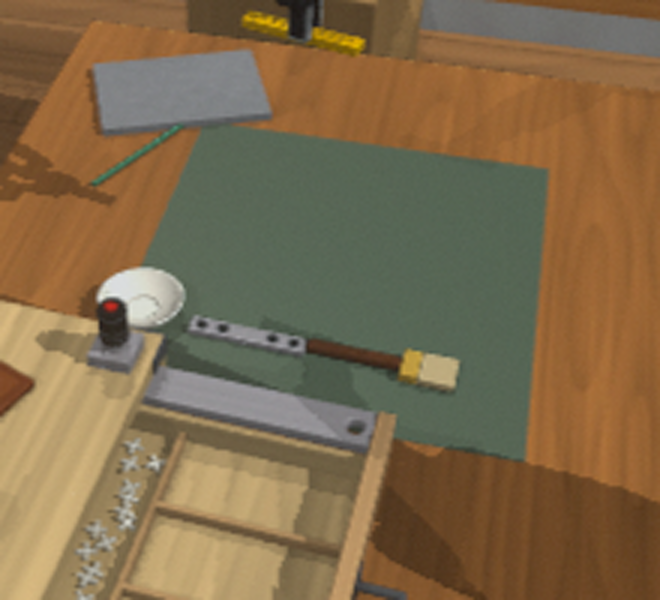

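The gauge is held level, at about (300,35) in the crop. Now I'll carry it over long_slot_1.

```bash
python3 -m creep '[[[-4,1.5,0,0,0,0,0],[-9,3.4,0,0,0,0,0],[-14.5,5.5,0,0,0,-0.06,0],[-20,7.6,0,0,0,-0.12,0],[-25.5,9.7,0,0,0,-0.183,0],[-31,11.8,0,0,0,-0.183,0],[-36.5,13.9,0,0,0,-0.183,0],[-40.6,15.5,-0.1,0,0,-0.183,0],[-40.6,15.5,-0.1,0,0,-0.183,0],[-40.6,15.5,-0.1,0,0,-0.183,0]]]' 50; python3 -c "
from h import *
snap('top','t3',(70,150,330,300),3)
print(go([.527,.0606,.0955],TH+np.pi/2))"
```

```text
t: 6.1
eef_pos: [0.5268, 0.0593, 0.2443]
tool_rot: [-0.001, -0.69, 0.724, 0.0]
contact_force: [0.1, -1.0, 0.3]
gripper_width: 0.186
(array([-2.10e-01, -1.00e-02,  1.49e+01]), array([ 0.002, -0.001, -0.002]))
```

View pics/t3.png

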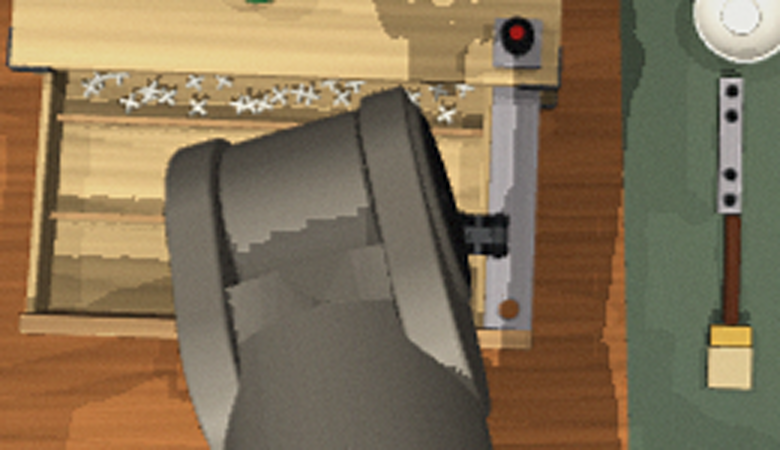

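```bash
python3 -m creep '[[[-0.1,0,4,0,0,0,0],[-0.2,0,9,0,0,0,0],[-0.2,0,12.5,0,0,0,0],[-0.2,0,13.8,0,0,0,0],[-0.2,0,14.5,0,0,0,0],[-0.2,0,14.7,0,0,0,0],[-0.2,0,14.7,0,0,0,0]]]' 50
```

```text
t: 7.02
eef_pos: [0.5284, 0.0622, 0.0995]
tool_rot: [0.001, -0.69, 0.724, -0.001]
contact_force: [0.5, 0.5, -0.0]
gripper_width: 0.194
```

```bash
python3 -m creep '[[[0,0,0.15,0,0,0,0],[0,0,0.3,0,0,0,0],[0,0,0.3,0,0,0,0]]]' 40;  python3 -m creep '[[[0,0,0,0,0,0,0.25],[0,0,0,0,0,0,0.35],[0,0,0,0,0,0,0.35],[0,0,-1,0,0,0,0.35],[0,0,-4,0,0,0,0.35],[0,0,-9,0,0,0,0.35],[0,0,-14,0,0,0,0.35],[0,0,-14.7,0,0,0,0.5],[0,0,-14.7,0,0,0,0.5]]]' 40
```

```text
t: 7.4
eef_pos: [0.5276, 0.0622, 0.0956]
tool_rot: [-0.0, -0.69, 0.724, -0.0]
contact_force: [-0.5, -0.1, -0.9]
gripper_width: 0.191
t: 8.52
eef_pos: [0.5277, 0.0622, 0.2431]
tool_rot: [0.0, -0.69, 0.724, -0.0]
contact_force: [0.0, 0.2, -0.8]
gripper_width: 0.5
```

```bash
python3 -c "
from h import *
bar('bracket_mid',.008,.004)
snap('side','s4',(170,130,330,360),2.5)
print(go([.597,-.193,.20],-.05+np.pi/2))"
```

```text
bracket_mid top p 0.72 ctr [ 0.5976 -0.1917] mean [ 0.5984 -0.1931] size [0.023 0.117] ang -0.055 pca -0.035
(array([25.14, -8.22,  4.11]), array([ 0.003, -0.001,  0.003]))
```

View pics/s4.png

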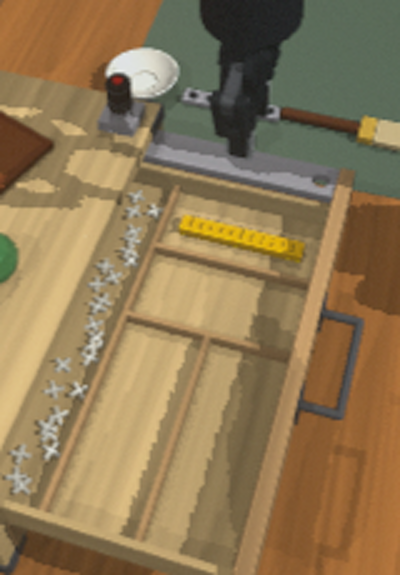

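The gauge lies along long_slot_1, at (240,235) in the crop. The bracket is next.

```bash
python3 -m creep '[[[4,-1.3,0,0,0,0,0.6],[9,-3,0,0,0,0,0.6],[15,-5,0,0,0,0,0.6],[20.5,-6.8,0,0,0,0,0.6],[25.1,-8.2,0,0,0,0,0.6],[25.1,-8.2,5,0,0,0,0.6],[25.1,-8.2,10,0,0,0,0.6],[25.1,-8.2,14,0,0,0,0.6],[25.1,-8.2,14,0,0,0,0.6],[25.1,-8.2,14,0,0,0,0.6]]]' 40; python3 -c "
from h import *
bar('bracket_mid',.008,.004)
snap('side','s5',(180,120,360,220),4)
print(go([.597,-.193,.004],-.053+np.pi/2))"
```

```text
t: 10.02
eef_pos: [0.5985, -0.1926, 0.1037]
tool_rot: [0.0, -0.69, 0.724, -0.001]
contact_force: [0.0, 0.0, -0.0]
gripper_width: 0.607
bracket_mid top p 0.54 ctr [ 0.5975 -0.1931] mean [ 0.5851 -0.1923] size [0.02  0.117] ang -0.053 pca -0.043
bracket_mid side p 0.66 ctr [ 0.5978 -0.1913] mean [ 0.5996 -0.192 ] size [0.026 0.118] ang -0.068 pca -0.063
(array([ 0.04,  0.19, 10.02]), array([-0.003, -0.   ,  0.006]))
```

View pics/s5.png

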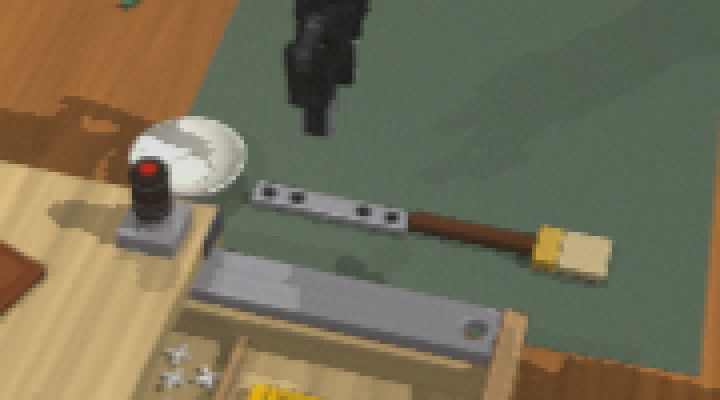

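```bash
python3 -m creep '[[[0,0.1,4,0,0,0,0.5],[0,0.2,7.5,0,0,0,0.5],[0,0.2,9,0,0,0,0.5],[0,0.2,9.7,0,0,0,0.5],[0,0.2,10,0,0,0,0.5],[0,0.2,10,0,0,0,0.5]]]' 40; python3 -m creep '[[[0,0,0,0,0,0,0.1],[0,0,0,0,0,0,0.0],[0,0,0,0,0,0,0.0],[0,0,0,0,0,0,0.0],[0,0,0,0,0,0,0.0]]]' 50; python3 -m creep '[[[0,0,-0.5,0,0,0,0],[0,0,-2,0,0,0,0],[0,0,-6,0,0,0,0],[0,0,-12,0,0,0,0],[0,0,-18,0,0,0,0],[0,0,-24,0,0,0,0],[0,0,-24,0,0,0,0],[0,0,-24,0,0,0,0]]]' 50; python3 -c "
from h import *
snap('side','s6',(180,60,400,260),3)
p,r=pose(); print(p,r.as_matrix()[:,0])
print(go([.5307,.1375,.245],TH+np.pi/2))"
```

```text
t: 11.02
eef_pos: [0.5964, -0.1925, 0.0035]
tool_rot: [0.0, -0.69, 0.724, -0.001]
contact_force: [-0.3, -0.5, -0.2]
gripper_width: 0.498
t: 11.65
eef_pos: [0.5964, -0.1925, 0.0036]
tool_rot: [0.0, -0.69, 0.724, -0.001]
contact_force: [-1.0, 0.5, 6.5]
gripper_width: 0.21
t: 12.65
eef_pos: [0.5951, -0.1921, 0.2428]
tool_rot: [-0.0, -0.69, 0.724, 0.0]
contact_force: [0.6, 0.4, -1.1]
gripper_width: 0.211
[ 0.59467664 -0.19202383  0.24162349] [-4.71533378e-02 -9.98887595e-01 -3.68914421e-04]
(array([-32.61,   7.95,  -0.31]), array([ 0.002,  0.   , -0.   ]))
```

View pics/s6.png

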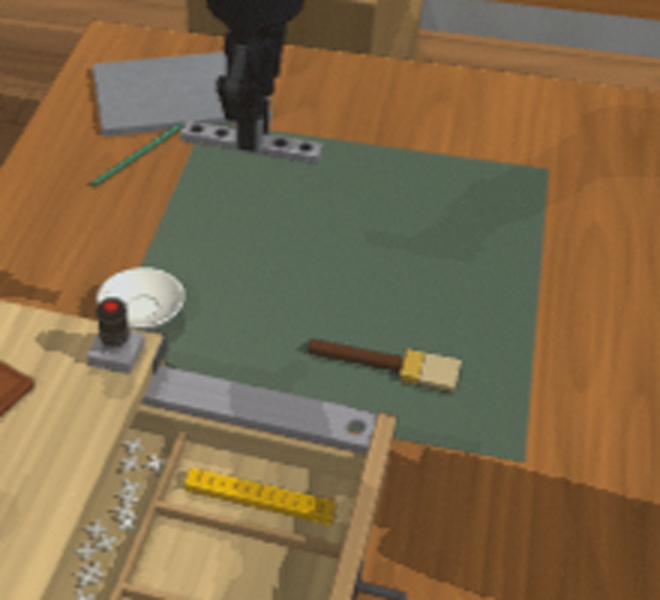

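The bracket is held level, at (250,140) in the crop, and the brush hasn't moved. I'll carry it to long_slot_2.

```bash
python3 -m creep '[[[-3,1,0,0,0,0,0],[-8,2.5,0,0,0,0,0],[-14,4,0,0,0,0,0],[-20,5.5,0,0,0,0,0],[-26,7,0,0,0,0,0],[-30.5,7.9,0,0,0,0,0],[-32.5,7.9,0,0,0,0,0],[-32.5,7.9,0,0,0,0,0],[-32.5,7.9,0,0,0,0,0],[-32.5,7.9,0,0,0,0,0]]]' 50; python3 -c "
from h import *
print(pose()[0],go([.5307,.1375,.0955],TH+np.pi/2))"
```

```text
t: 13.95
eef_pos: [0.5322, 0.1342, 0.2421]
tool_rot: [-0.001, -0.689, 0.724, -0.0]
contact_force: [-0.2, -0.3, -1.8]
gripper_width: 0.212
[0.53219373 0.1342245  0.24214847] (array([-0.33,  0.16, 14.66]), array([ 0.001, -0.001, -0.003]))
```

```bash
python3 -m creep '[[[-0.2,0.1,4,0,0,0,0],[-0.2,0.1,9,0,0,0,0],[-0.2,0.1,12.5,0,0,0,0],[-0.2,0.1,13.8,0,0,0,0],[-0.2,0.1,14.3,0,0,0,0],[-0.2,0.1,14.4,0,0,0,0],[-0.2,0.1,14.4,0,0,0,0],[-0.2,0.1,14.4,0,0,0,0]]]' 50
```

```text
t: 14.95
eef_pos: [0.5318, 0.1383, 0.0995]
tool_rot: [0.001, -0.69, 0.724, -0.0]
contact_force: [-0.4, -1.1, -1.6]
gripper_width: 0.209
```

```bash
python3 -m creep '[[[0,0,0.2,0,0,0,0],[0,0,0.4,0,0,0,0],[0,0,0.4,0,0,0,0]]]' 50;  python3 -m creep '[[[0,0,0,0,0,0,0.25],[0,0,0,0,0,0,0.37],[0,0,0,0,0,0,0.37],[0,0,-1,0,0,0,0.37],[0,0,-4,0,0,0,0.37],[0,0,-9,0,0,0,0.37],[0,0,-14,0,0,0,0.37],[0,0,-14.7,0,0,0,0.37],[0,0,-14.7,0,0,0,0.37]]]' 40
python3 -c "
from h import *
bar('brush_mid',.012,.006)
snap('side','s7',(170,130,370,330),3)
p,d=snap('top','t7',(70,150,330,300),3)
m=bot.silhouettes('top','brush_mid')[0]['mask']; X=atz('top',np.argwhere(m)[:,::-1],.012)[:,:2]
for lo in np.arange(.38,.55,.015):
  s=X[(X[:,0]>=lo)&(X[:,0]<lo+.015)]
  if len(s): print(round(lo+.0075,4), s[:,1].mean().round(4), np.ptp(s[:,1]).round(4))
print(X.min(0),X.max(0))
print(pose()[0])"
```

```text
t: 15.32
eef_pos: [0.531, 0.1381, 0.0943]
tool_rot: [-0.0, -0.69, 0.724, 0.0]
contact_force: [0.4, 0.1, -1.1]
gripper_width: 0.212
t: 16.45
eef_pos: [0.5313, 0.1381, 0.2421]
tool_rot: [0.0, -0.69, 0.724, -0.0]
contact_force: [-0.1, 0.6, -0.5]
gripper_width: 0.371
brush_mid top p 0.74 ctr [ 0.4609 -0.188 ] mean [ 0.4437 -0.1886] size [0.039 0.147] ang -0.029 pca -0.05
brush_mid side p 0.79 ctr [ 0.4577 -0.1888] mean [ 0.4413 -0.1848] size [0.046 0.148] ang -0.099 pca -0.052
0.3875 -0.1821 0.0363
0.4025 -0.185 0.0365
0.4175 -0.1871 0.039
0.4325 -0.1873 0.034
0.4475 -0.189 0.0208
0.4625 -0.1893 0.0108
0.4775 -0.1897 0.0108
0.4925 -0.1909 0.0133
0.5075 -0.1931 0.016
0.5225 -0.1931 0.0159
0.5375 -0.1925 0.0131
[ 0.3853176  -0.20616353] [ 0.53412722 -0.16653255]
[0.53079199 0.1379839  0.24060707]
```

View pics/s7.png

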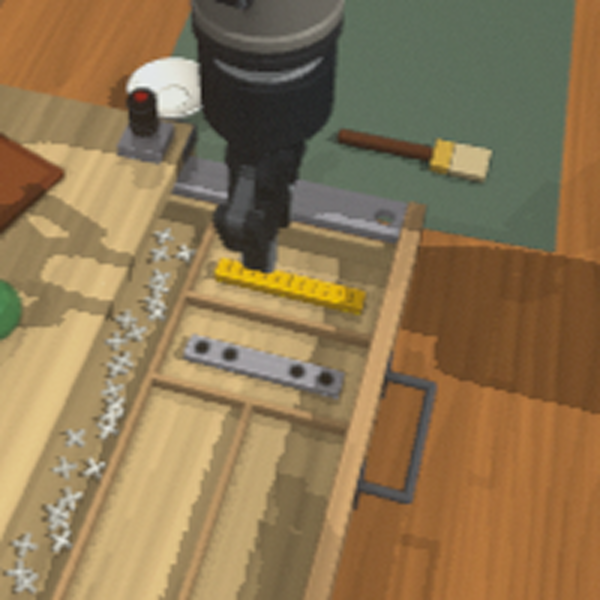

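The bracket lies along long_slot_2, at (262,363), with the gauge in long_slot_1. The brush is still at about (415,152). Next is the brush.

```bash
python3 -c "
from h import *
print(bot.get_obs()['q'])
print(go([.457,-.1893,.0045],-.066+np.pi/2))"
```

```text
[-0.22557686  0.26935711 -0.17116805  1.83927685  0.05245716  1.03911454
 -2.03532327]
(array([33.02,  5.79, 23.64]), array([ 0.002, -0.001,  0.019]))
```

```bash
python3 -m creep '[[[4,1,0,0,0,0,0.5],[10,2,0,0,0,0,0.5],[16,3,0,0,0,0,0.5],[22,4,0,0,0,0.01,0.5],[28,5,0,0,0,0.019,0.5],[33,5.8,0,0,0,0.019,0.5],[33,5.8,6,0,0,0.019,0.5],[33,5.8,12,0,0,0.019,0.5],[33,5.8,17,0,0,0.019,0.5],[33,5.8,17,0,0,0.019,0.5]]]' 40; python3 -m creep '[[[0,0,0,0,0,0,0.5],[0,0,0,0,0,0,0.5]]]'; python3 -c "
from h import *
snap('side','s8',(250,120,390,220),4)
snap('top','t8',(250,180,390,300),4)
print(go([.457,-.1893,.0045],-.066+np.pi/2))"
```

```text
t: 18.05
eef_pos: [0.4547, -0.1878, 0.0685]
tool_rot: [-0.002, -0.683, 0.73, 0.004]
contact_force: [-0.8, 0.3, 0.8]
gripper_width: 0.498
t: 18.3
eef_pos: [0.4595, -0.1893, 0.0738]
tool_rot: [0.001, -0.683, 0.73, -0.002]
contact_force: [0.0, -0.0, -0.8]
gripper_width: 0.5
(array([0.02, 0.22, 6.89]), array([-0.003, -0.001, -0.   ]))
```

View pics/s8.png

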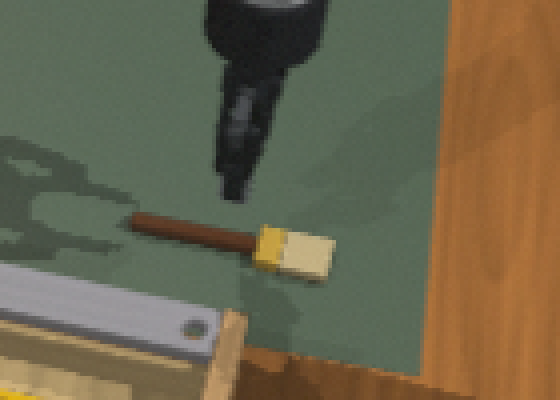

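View pics/t8.png

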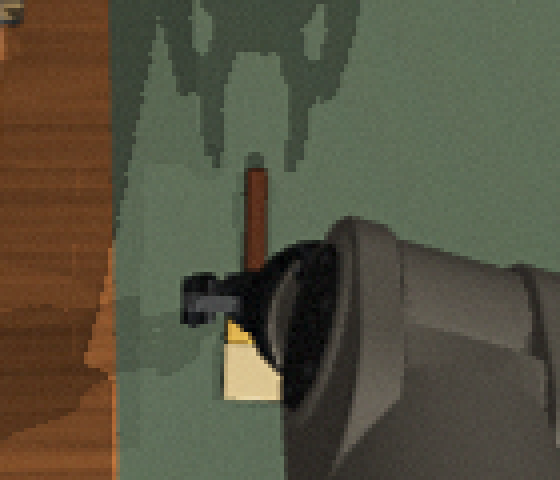

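```bash
python3 -m creep '[[[0,0.1,3,0,0,0,0.5],[0,0.2,5,0,0,0,0.5],[0,0.2,6.2,0,0,0,0.5],[0,0.2,6.8,0,0,0,0.5],[0,0.2,6.8,0,0,0,0.5],[0,0.2,6.8,0,0,0,0.5]]]' 40; python3 -m creep '[[[0,0,0,0,0,0,0.1],[0,0,0,0,0,0,0.0],[0,0,0,0,0,0,0.0],[0,0,0,0,0,0,0.0],[0,0,0,0,0,0,0.0]]]' 50; python3 -m creep '[[[0,0,-0.5,0,0,0,0],[0,0,-2,0,0,0,0],[0,0,-6,0,0,0,0],[0,0,-12,0,0,0,0],[0,0,-18,0,0,0,0],[0,0,-24,0,0,0,0],[0,0,-24,0,0,0,0],[0,0,-24,0,0,0,0]]]' 50; python3 -c "
from h import *
snap('side','s9',(180,60,400,260),3)
p,r=pose(); print(p,r.as_matrix()[:,0],bot.get_obs()['q'])
print(SLOT['c1'],go([*SLOT['c1'],.245],TH))"
```

```text
t: 19.15
eef_pos: [0.4562, -0.1888, 0.0042]
tool_rot: [0.0, -0.683, 0.73, -0.0]
contact_force: [-0.3, 0.5, 0.2]
gripper_width: 0.505
t: 19.77
eef_pos: [0.456, -0.1888, 0.0041]
tool_rot: [0.0, -0.683, 0.73, -0.0]
contact_force: [0.2, -0.8, 6.0]
gripper_width: 0.145
t: 20.78
eef_pos: [0.4551, -0.1884, 0.2437]
tool_rot: [0.0, -0.683, 0.73, -0.0]
contact_force: [-0.0, 0.3, -1.5]
gripper_width: 0.145
[ 0.45465413 -0.18830381  0.24275126] [-6.61268884e-02 -9.97811138e-01 -4.10297333e-04] [ 0.22102227  0.16323213  0.05029169  1.97069596 -0.00968146  1.0097745
 -1.36115799]
[0.49847807 0.27215652] (array([-46.24,  -1.33,  -0.21]), array([ 2.000e-03, -1.000e-03,  1.552e+00]))
```

View pics/s9.png

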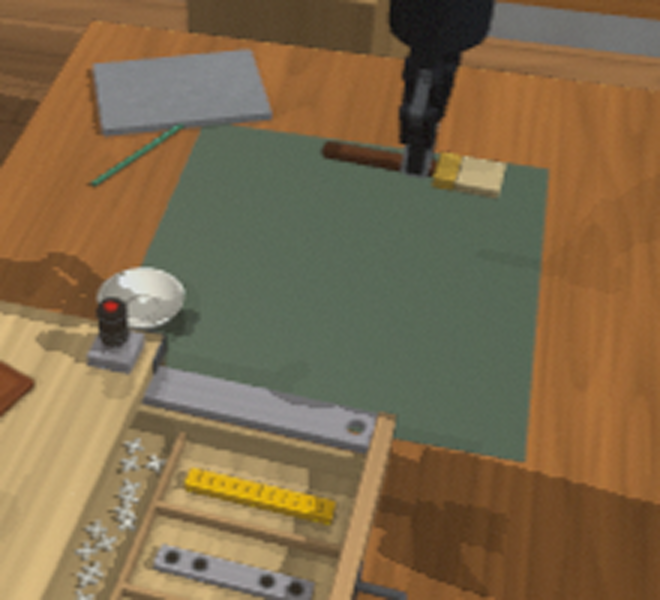

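The brush is held level, at (415,165) in the crop. I'll put it in cross_slot_2, which has the most finger clearance.

```bash
python3 -c "
from h import *
print(go([.5764,.264,.245],TH))"; python3 -m creep '[[[-3,0,0,0,0,-0.1,0],[-7,-1,0,0,0,-0.27,0],[-12,-2,0,0,0,-0.44,0],[-17,-3.2,0,0,0,-0.61,0],[-22,-4.5,0,0,0,-0.78,0],[-27,-5.5,0,0,0,-0.95,0],[-32,-6.6,0,0,0,-1.12,0],[-37,-7.6,0,0,0,-1.29,0],[-41,-8.4,0,0,0,-1.45,0],[-44,-9,0,0,0,-1.59,0]]]' 50;  python3 -c "
from h import *
print(go([.5764,.264,.245],TH))"
```

```text
(array([-45.94,  -9.16,  -0.22]), array([ 2.000e-03, -1.000e-03,  1.552e+00]))
t: 22.08
eef_pos: [0.5729, 0.2477, 0.2417]
tool_rot: [0.0, 1.0, -0.019, -0.002]
contact_force: [0.6, 0.2, -0.7]
gripper_width: 0.138
(array([ 0.28, -1.64, -0.34]), array([0.   , 0.004, 0.01 ]))
```

```bash
python3 -m creep '[[[0.1,-1,0,0,0,0.01,0],[0.3,-1.2,0,0,0,0.01,0],[0.3,-1.2,0,0,0,0.01,0],[0.3,-1.2,0,0,0,0.01,0]]]' 50;  python3 -c "
from h import *
print(go([.5764,.264,.0955],TH)); snap('side','s10',(100,130,340,370),2.5)"
```

```text
t: 22.58
eef_pos: [0.5783, 0.2549, 0.2436]
tool_rot: [0.0, 1.0, -0.03, 0.0]
contact_force: [0.2, -0.7, -0.6]
gripper_width: 0.143
(array([-0.25, -0.91, 14.81]), array([ 0.001, -0.   , -0.012]))
```

View pics/s10.png

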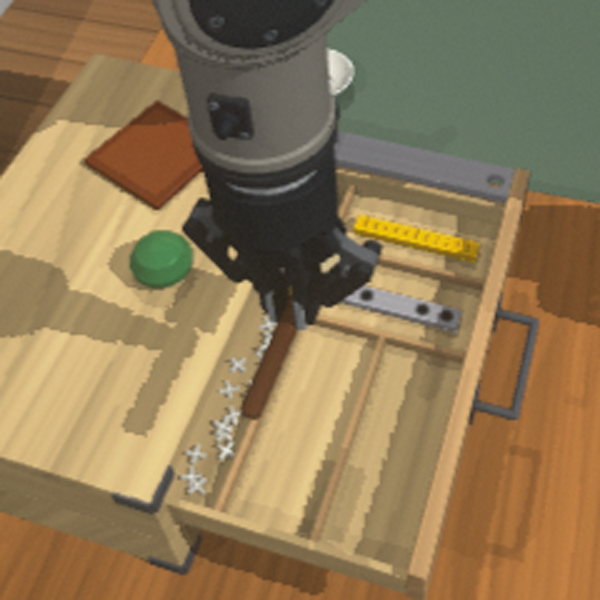

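```bash
python3 -m creep '[[[-0.2,-0.9,0,0,0,-0.012,0],[-0.2,-0.9,3,0,0,-0.012,0],[-0.2,-0.9,8,0,0,-0.012,0],[-0.2,-0.9,11.5,0,0,-0.012,0],[-0.2,-0.9,13.3,0,0,-0.012,0],[-0.2,-0.9,14,0,0,-0.012,0],[-0.2,-0.9,14.2,0,0,-0.012,0],[-0.2,-0.9,14.2,0,0,-0.012,0],[-0.2,-0.9,14.2,0,0,-0.012,0]]]' 50;  python3 -c "
from h import *
print(go([.5764,.264,.0955],TH)); snap('side','s11',(100,130,340,370),2.5)"
```

```text
t: 23.75
eef_pos: [0.5773, 0.2657, 0.1026]
tool_rot: [-0.0, 1.0, -0.023, 0.001]
contact_force: [-0.2, -0.5, -0.5]
gripper_width: 0.145
(array([-0.09,  0.17,  0.71]), array([-0.001, -0.002,  0.002]))
```

View pics/s11.png

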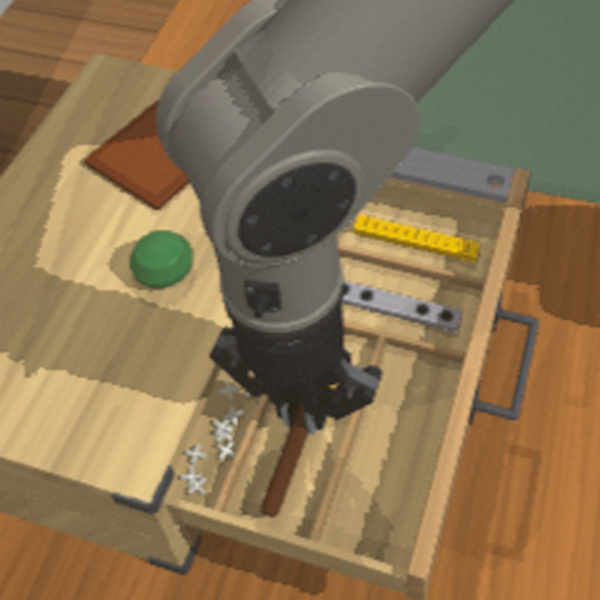

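Alignment over cross_slot_2 is good. I'll lower the rest of the way and release.

```bash
python3 -m creep '[[[0,0.1,0.4,0,0,0,0],[0,0.1,0.7,0,0,0,0],[0,0.1,0.7,0,0,0,0],[0,0.1,0.7,0,0,0,0]]]' 50;  python3 -m creep '[[[0,0,0,0,0,0,0.25],[0,0,0,0,0,0,0.33],[0,0,0,0,0,0,0.33],[0,0,-1,0,0,0,0.33],[0,0,-4,0,0,0,0.33],[0,0,-9,0,0,0,0.33],[0,0,-14,0,0,0,0.33],[0,0,-18,0,0,0,0.33],[0,0,-18,0,0,0,0.33]]]' 40
python3 -c "
from h import *
print(go([.54,-.05,.27],TH), bot.get_obs()['q'])
snap('side','s12',(100,130,340,370),2.5)"
```

```text
t: 24.3
eef_pos: [0.5766, 0.2644, 0.0944]
tool_rot: [0.0, 1.0, -0.023, -0.0]
contact_force: [0.4, -0.1, -0.9]
gripper_width: 0.141
t: 25.42
eef_pos: [0.5784, 0.2657, 0.2796]
tool_rot: [-0.002, 1.0, -0.023, 0.004]
contact_force: [-0.4, -0.1, -0.8]
gripper_width: 0.33
(array([-2.42, 31.72,  0.81]), array([-0.004, -0.007,  0.002])) [-0.23174915  0.4011502  -0.40198636  1.58156977  0.16681767  1.18458609
 -0.71195101]
```

View pics/s12.png

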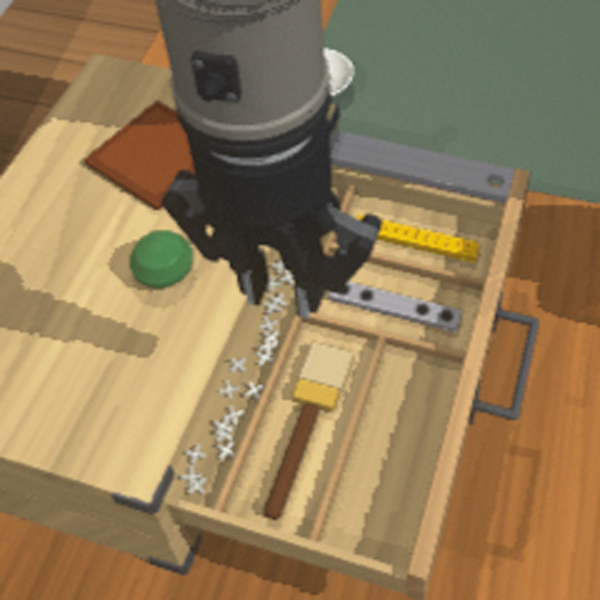

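The brush lies flat in cross_slot_2, from (320,370) to (275,510). Now I'll locate the pin accurately.

Run:
```python
from h import *
for n in ("top","side"):
    p,d=bot.read_camera(n); C=cloud(n,d)
    c=proj(n,[[.665,-.008,.19]])[0]; x,y=c.astype(int)
    reg=np.zeros(d.shape,bool); reg[y-30:y+30,x-30:x+30]=1
    S=C[reg&(d>0)]
    T=S[(S[:,2]>.198)&(S[:,2]<.212)&(np.hypot(S[:,0]-.665,S[:,1]+.008)<.03)]
    print(n,"headtop pts",len(T),T.mean(0).round(4),T.min(0).round(4),T.max(0).round(4))
    # black head mask
    g=p.max(2).astype(int); M=reg&(g<60)
    # red dot
    r=(p[...,2].astype(int)-p[...,1]>80)&(p[...,1]<60)&reg
    uv=np.argwhere(r)[:,::-1]; 
    if len(uv): print(" red",len(uv),uv.mean(0),atz(n,[uv.mean(0)],.204)[0].round(4))
    Bk=S[(abs(S[:,2]-.161)<.005)&(np.hypot(S[:,0]-.665,S[:,1]+.008)<.035)]
    print(" block",len(Bk),Bk.min(0).round(4),Bk.max(0).round(4),Bk[:,2].mean())
    for m in bot.silhouettes(n,"pin_grip")[:3]: print("  sil",round(m["p"],2),m["mask"].sum(),np.round(m["xy"],1))
    cv2.imwrite(f"pics/p_{n}.png",cv2.resize(p[y-30:y+30,x-35:x+35],None,fx=8,fy=8,interpolation=cv2.INTER_CUBIC)); print(x-35,y-30)
```

```text
top headtop pts 100 [ 0.6653 -0.0087  0.2026] [ 0.6544 -0.02    0.1984] [0.6759 0.0036 0.2075]
 red 14 [241.71428571 160.5       ] [ 0.6657 -0.0087  0.204 ]
 block 138 [ 0.6473 -0.027   0.157 ] [0.6839 0.0092 0.1641] 0.1605913435727836
  sil 0.62 111 [240.8 164.3]
206 131<stdin>:8: RuntimeWarning: Mean of empty slice.
  ret = um.true_divide(
Traceback (most recent call last):
ValueError: zero-size array to reduction operation minimum which has no identity
```

View pics/p_top.png

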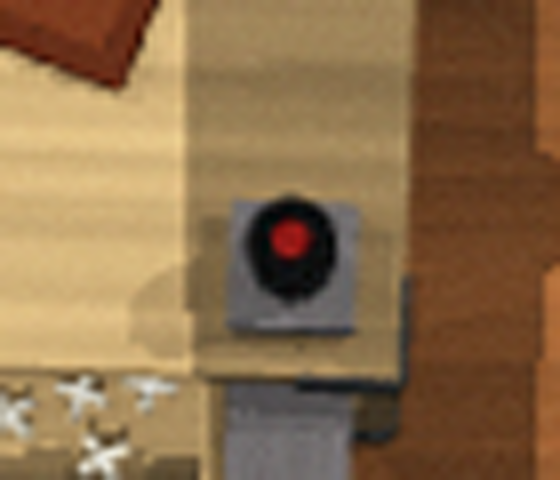

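Pin head and block centre agree at (0.6655, -0.0088); in the crop the red dot is at (290,238) on the grey block. I'll move above it.

```bash
python3 -c "
from h import *
print(go([.6655,-.0088,.28],TH))"
```

```text
(array([10.17, 26.84, -0.65]), array([0.001, 0.002, 0.002]))
```

```bash
python3 -m creep '[[[1,3,-0.6,0,0,0,0.55],[3,8,-0.6,0,0,0,0.55],[5,13,-0.6,0,0,0,0.55],[7.5,19,-0.6,0,0,0,0.55],[9.5,24.5,-0.6,0,0,0,0.55],[10.2,26.8,-0.6,0,0,0,0.55],[10.2,26.8,-0.6,0,0,0,0.55],[10.2,26.8,-0.6,0,0,0,0.55],[10.2,26.8,-0.6,0,0,0,0.55],[10.2,26.8,-0.6,0,0,0,0.55]]]' 40; python3 -c "
from h import *
print(go([.6655,-.0088,.175],TH))"
```

```text
t: 26.88
eef_pos: [0.6663, -0.0064, 0.2807]
tool_rot: [-0.0, 1.0, -0.021, 0.0]
contact_force: [-0.3, -0.1, 0.2]
gripper_width: 0.557
(array([-0.07,  0.24, 10.57]), array([-0.   ,  0.   ,  0.004]))
```

```bash
python3 -m creep '[[[-0.1,0.2,0.5,0,0,0.004,0.55],[-0.1,0.2,4,0,0,0.004,0.55],[-0.1,0.2,7,0,0,0.004,0.55],[-0.1,0.2,9,0,0,0.004,0.55],[-0.1,0.2,10,0,0,0.004,0.55],[-0.1,0.2,10.4,0,0,0.004,0.55],[-0.1,0.2,10.4,0,0,0.004,0.55],[-0.1,0.2,10.4,0,0,0.004,0.55]]]' 40; python3 -c "
from h import *
print(go([.6655,-.0088,.173],TH)); snap('side','s13',(170,100,300,220),5)"
```

```text
t: 27.88
eef_pos: [0.666, -0.0098, 0.1776]
tool_rot: [-0.0, 1.0, -0.025, 0.001]
contact_force: [-0.1, 0.7, -0.8]
gripper_width: 0.546
(array([-0.06, -0.1 ,  0.46]), array([-0.   , -0.002, -0.002]))
```

View pics/s13.png

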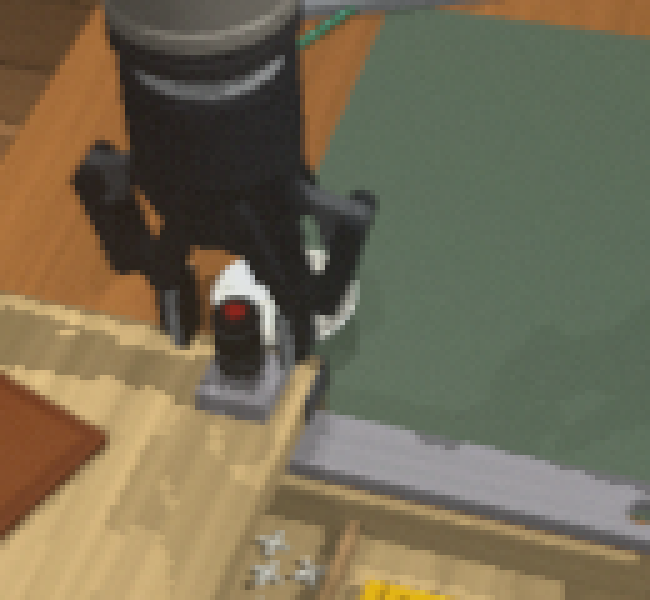

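```bash
python3 -m creep '[[[0,-0.1,0.3,0,0,0,0.5],[0,-0.1,0.4,0,0,0,0.4],[0,-0.1,0.4,0,0,0,0.2],[0,-0.1,0.4,0,0,0,0.0],[0,-0.1,0.4,0,0,0,0.0],[0,-0.1,0.4,0,0,0,0.0]]]' 50; python3 -c "
from h import *
print(pose()[0], bot.get_obs()['contact_force'])"
```

```text
t: 28.68
eef_pos: [0.6656, -0.0088, 0.1726]
tool_rot: [-0.0, 1.0, -0.024, 0.0]
contact_force: [1.3, -0.3, -0.4]
gripper_width: 0.267
[ 0.66555506 -0.00884609  0.17260189] [ 1.29451687 -0.28696138 -0.41303553]
```

```bash
python3 -m creep '[[[0,0,-0.5,0,0,0,0],[0,0,-1,0,0,0,0],[0,0,-1.5,0,0,0,0],[0,0,-2,0,0,0,0],[0,0,-2.5,0,0,0,0],[0,0,-2.8,0,0,0,0],[0,0,-3,0,0,0,0],[0,0,-3,0,0,0,0],[0,0,-3,0,0,0,0]]]' 60;  python3 -c "
from h import *
print(pose()[0], bot.get_obs()['contact_force']); snap('side','s14',(170,100,300,220),5)"
```

```text
t: 29.8
eef_pos: [0.6654, -0.0089, 0.2026]
tool_rot: [0.0, 1.0, -0.025, 0.0]
contact_force: [-0.1, 0.1, -0.2]
gripper_width: 0.266
[ 0.66542551 -0.00893005  0.20264223] [-0.08915072  0.106041   -0.20465149]
```

View pics/s14.png

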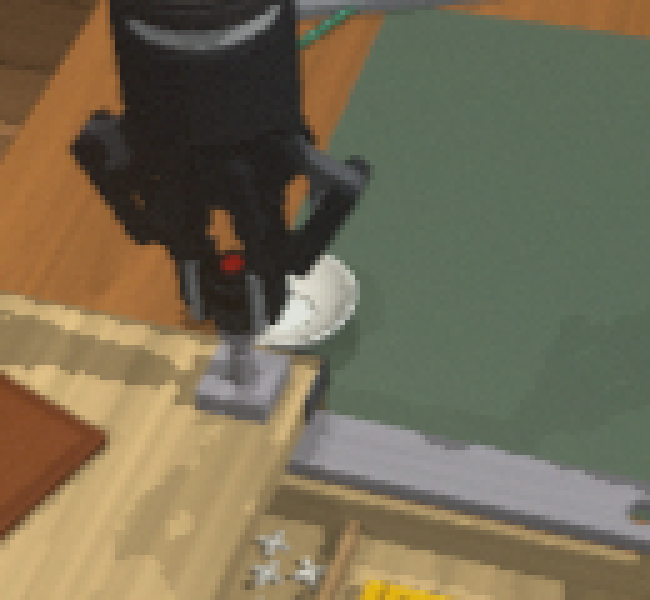

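The pin is up 30 mm with its shank showing at (240,355). Force is near zero, so it should be in the groove. I'll release it and check.

```bash
python3 -m creep '[[[0,0,0,0,0,0,0.4],[0,0,0,0,0,0,0.55],[0,0,0,0,0,0,0.55],[0,0,-1,0,0,0,0.55],[0,0,-4,0,0,0,0.55],[0,0,-8,0,0,0,0.55],[0,0,-10,0,0,0,0.55],[0,0,-10,0,0,0,0.55]]]' 40;  python3 - <<'E'
from h import *
p,d=snap('side','s15',(170,100,300,220),5)
p,d=bot.read_camera("top"); C=cloud("top",d)
S=C[(d>0)&(C[...,2]>.19)&(np.hypot(C[...,0]-.6655,C[...,1]+.0088)<.02)]
print(len(S),np.median(S,0) if len(S) else '')
print(W(-.23,.289), W(-.23,.179))
print(go([*(W(-.30,.289)),.30],TH),bot.get_obs()['q'])
E
```

```text
t: 30.85
eef_pos: [0.6666, -0.0086, 0.3052]
tool_rot: [-0.0, 1.0, -0.025, 0.002]
contact_force: [0.0, -0.4, -0.3]
gripper_width: 0.553
1420 [ 0.6648784  -0.00884478  0.6704178 ]
[0.44933199 0.29148688] [0.44416389 0.18160835]
(array([-30.03, -28.93,   0.22]), array([ 0.   ,  0.001, -0.002])) [ 0.13518678  0.4292611  -0.30580948  1.47746991  0.13221628  1.25574998
 -0.23464827]
```

View pics/s15.png

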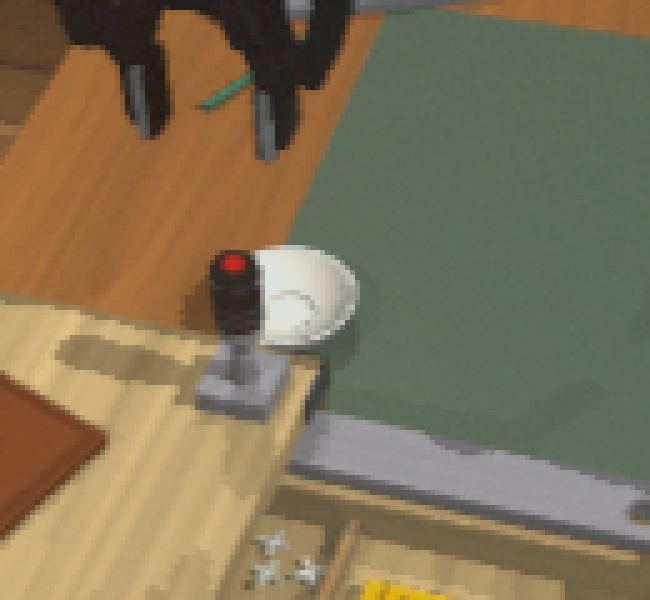

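The pin stays up on its own, with the head at (235,285) and bare shank below it. Next I'll close the fingers and turn the jaws crosswise, then go in front of the drawer at the push point.

```bash
python3 -m creep '[[[-2,-2,0,0,0,-0.1,0.2],[-5,-5,0,0,0,-0.27,0],[-8,-8,0,0,0,-0.45,0],[-12,-11.5,0,0,0,-0.63,0],[-16,-15,0,0,0,-0.81,0],[-20,-18.5,0,0,0,-0.99,0],[-23.5,-22,0,0,0,-1.17,0],[-27,-25.5,0,0,0,-1.35,0],[-30,-28.5,0,0,0,-1.5,0],[-30,-28.9,0,0,0,-1.57,0]]]' 40; python3 -m creep '[[[0,0,0,0,0,0,0],[0,0,0,0,0,0,0]]]'; python3 -c "
from h import *
print(pose()[0],W(-.28,.289),go([*(W(-.28,.289)),.092],TH+np.pi/2),bot.get_obs()['q'])"
```

```text
t: 32.2
eef_pos: [0.3767, 0.2966, 0.3017]
tool_rot: [-0.0, 0.721, 0.693, -0.001]
contact_force: [0.5, -1.0, -0.1]
gripper_width: -0.001
t: 32.45
eef_pos: [0.3802, 0.2936, 0.3018]
tool_rot: [-0.0, 0.725, 0.688, -0.001]
contact_force: [0.3, 0.5, 0.6]
gripper_width: 0.001
[0.38019597 0.29355264 0.30183869] [0.3993872  0.29383601] (array([ 0.15,  1.94, 20.98]), array([-0.001,  0.001, -0.005])) [-0.0752009   0.15826233 -0.7808467   1.87390357  0.12099515  1.15892717
  0.61978823]
```

```bash
python3 -m creep '[[[0,0.5,5,0,0,0,0],[0,1,10,0,0,0,0],[0.1,1.5,15,0,0,0,0],[0.1,1.5,19,0,0,0,0],[0.1,1.5,20.8,0,0,0,0],[0.1,1.5,20.8,0,0,0,0],[0.1,1.5,20.8,0,0,0,0],[0.1,1.5,20.8,0,0,0,0]]]' 40; python3 -c "
from h import *
print(pose()[0],go([*(W(-.23,.289)),.093],TH+np.pi/2),go([*(W(-.03,.289)),.093],TH+np.pi/2))
snap('side','s16')
snap('top','t16')"
```

```text
t: 33.45
eef_pos: [0.3959, 0.2953, 0.096]
tool_rot: [0.0, 0.725, 0.689, 0.001]
contact_force: [0.4, -0.2, 0.2]
gripper_width: -0.003
[0.39591924 0.29534232 0.09599339] (array([-0.12,  5.35,  0.31]), array([ 0.002, -0.001, -0.003])) (array([-0.05, 25.35,  0.36]), array([ 0.002, -0.001, -0.003]))
```

View pics/s16.png

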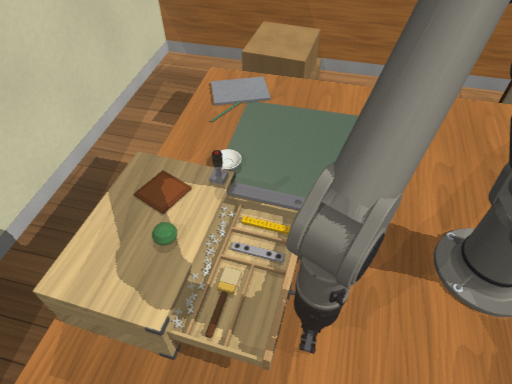

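View pics/t16.png

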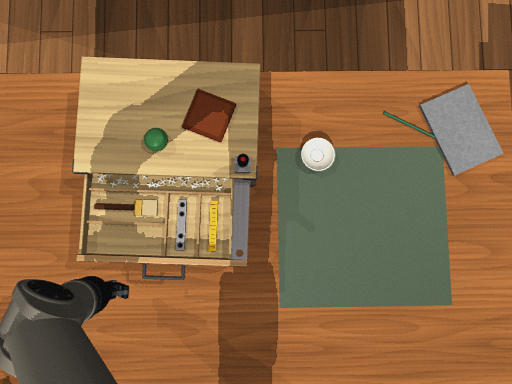

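All three tools lie in their compartments, seen in the top view at brush (135,207), bracket (181,223) and gauge (213,222). The fingers are in front of the drawer's front. I'll push gently.

```bash
python3 -m creep '[[[-0.1,2.5,0.2,0,0,0,0],[-0.1,3.8,0.2,0,0,0,0],[-0.1,4.4,0.2,0,0,0,0],[-0.1,5.2,0.2,0,0,0,0],[-0.1,6.2,0.2,0,0,0,0],[-0.1,7.4,0.2,0,0,0,0],[-0.1,8.7,0.2,0,0,0,0],[-0.1,10,0.2,0,0,0,0],[-0.1,11,0.2,0,0,0,0],[-0.1,11.6,0.2,0,0,0,0]]]' 40; python3 -c "
from h import *
print(pose()[0],bot.get_obs()['contact_force'],go([*(W(-.03,.289)),.093],TH+np.pi/2))
snap('top','t17',(60,50,320,310),2.3)"
```

```text
t: 34.8
eef_pos: [0.5117, 0.288, 0.0926]
tool_rot: [-0.0, 0.725, 0.689, 0.0]
contact_force: [-3.8, 0.4, 1.0]
gripper_width: 0.004
[0.51166505 0.28797715 0.09255861] [-3.78431742  0.37558003  1.01362434] (array([ 0.1 , 13.76, -0.04]), array([ 0.   , -0.   , -0.003]))
```

View pics/t17.png

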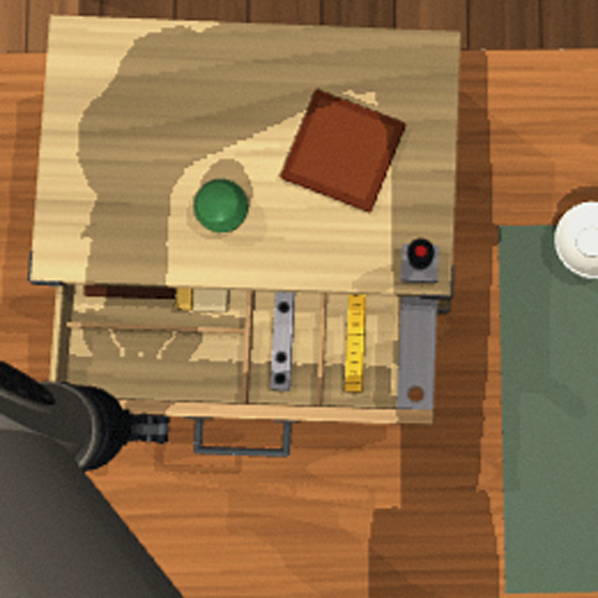

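The drawer slides with about 4 N. I'll continue.

```bash
python3 -m creep '[[[0,0.8,0,0,0,0,0],[0,2,0,0,0,0,0],[0,3.2,0,0,0,0,0],[0,4.4,0,0,0,0,0],[0,5.6,0,0,0,0,0],[0,6.8,0,0,0,0,0],[0,8,0,0,0,0,0],[0,9.2,0,0,0,0,0],[0,10.2,0,0,0,0,0],[0,11,0,0,0,0,0]]]' 40; python3 -c "
from h import *
print(pose()[0],bot.get_obs()['contact_force'],go([*(W(-.03,.289)),.093],TH+np.pi/2))"
```

```text
t: 36.1
eef_pos: [0.6213, 0.2824, 0.0925]
tool_rot: [-0.0, 0.725, 0.689, 0.0]
contact_force: [-3.0, -0.5, 0.1]
gripper_width: -0.002
[0.62134993 0.28243594 0.09252548] [-3.02863777 -0.50174437  0.12608844] (array([ 0.1 ,  2.77, -0.05]), array([ 0.   , -0.   , -0.003]))
```

```bash
python3 -m creep '[[[0,0.4,0,0,0,0,0],[0,0.8,0,0,0,0,0],[0,1.1,0,0,0,0,0],[0,1.3,0,0,0,0,0],[0,1.4,0,0,0,0,0]]]'; python3 -m creep '[[[0,0.1,0,0,0,0,0],[0,0.2,0,0,0,0,0],[0,0.2,0,0,0,0,0]]]';python3 -m creep '[[[0,0.1,0,0,0,0,0],[0,0.2,0,0,0,0,0],[0,0.2,0,0,0,0,0]]]'; python3 -c "
from h import *
snap('top','t18',(60,50,320,310),2.3)"
```

```text
t: 36.72
eef_pos: [0.6347, 0.2817, 0.0926]
tool_rot: [0.0, 0.724, 0.689, -0.0]
contact_force: [-3.1, 0.1, 0.9]
gripper_width: 0.0
t: 37.1
eef_pos: [0.6369, 0.2816, 0.0926]
tool_rot: [0.0, 0.725, 0.689, 0.0]
contact_force: [-1.8, -0.6, -0.8]
gripper_width: 0.001
t: 37.48
eef_pos: [0.6368, 0.2819, 0.0923]
tool_rot: [-0.001, 0.724, 0.69, -0.001]
contact_force: [-7.2, -1.0, 3.0]
gripper_width: -0.0
```

View pics/t18.png

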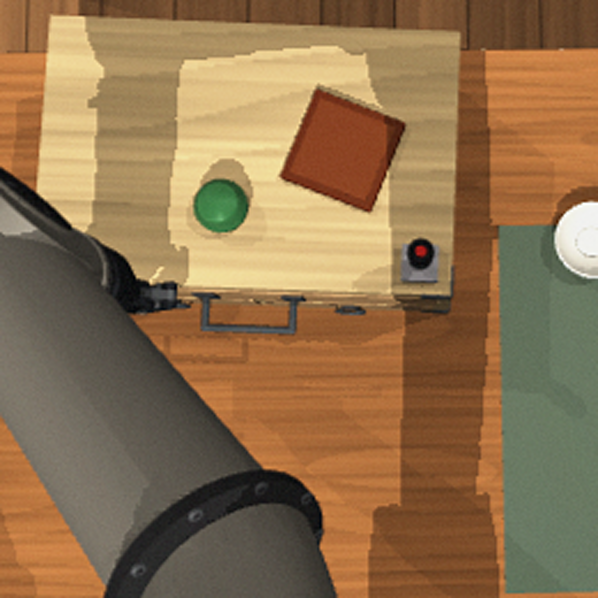

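The stop is reached: position holds while the force rises. I'll press a touch more, then back off.

```bash
python3 -m creep '[[[0,0.1,0,0,0,0,0],[0,0.2,0,0,0,0,0],[0,0.2,0,0,0,0,0]]]'; python3 -m creep '[[[0,-0.5,0,0,0,0,0],[0,-2,0,0,0,0,0],[0,-5,0,0,0,0,0],[0,-8,0,0,0,0,0],[0,-8,-4,0,0,0,0],[0,-8,-10,0,0,0,0],[0,-8,-16,0,0,0,0],[0,-8,-21,0,0,0,0.3],[0,-8,-21,0,0,0,0.55],[0,-8,-21,0,0,0,0.55]]]'
python3 - <<'E'
from h import *
p,d=snap('side','s19',(20,100,330,380),2)
p,d=bot.read_camera("top"); C=cloud("top",d); P=C[d>0]
c,s=np.cos(TH),np.sin(TH); L=np.c_[(P[:,:2]-B)@np.array([[c,-s],[s,c]]),P[:,2]]
for y in (.04,.10,.25,.33):
    S=L[(abs(L[:,1]-y)<.012)&(abs(L[:,2]-.12)<.03)&(L[:,0]<.0)]; S2=S[S[:,2]>.14]; print(y,"chest top edge",S2[:,0].min().round(4),"front min",S[:,0].min().round(4))
print(go([.6655,-.0088,.30],TH),bot.get_obs()['q'])
E
```

```text
t: 37.9
eef_pos: [0.6367, 0.2823, 0.092]
tool_rot: [-0.002, 0.724, 0.69, -0.003]
contact_force: [-13.0, -1.5, 4.6]
gripper_width: -0.001
t: 39.15
eef_pos: [0.5604, 0.2851, 0.3021]
tool_rot: [0.0, 0.725, 0.689, -0.0]
contact_force: [1.1, -0.2, 0.2]
gripper_width: 0.548
0.04 chest top edge -0.0297 front min -0.0324
0.1 chest top edge -0.0294 front min -0.0322
0.25 chest top edge -0.0293 front min -0.0321
0.33 chest top edge -0.0289 front min -0.0319
(array([-28.79,  11.99,   0.11]), array([-0.   ,  0.003,  1.568])) [-0.06544521  0.43100419 -0.69577564  1.55109671  0.28447873  1.2658122
  0.71813073]
```

View pics/s19.png

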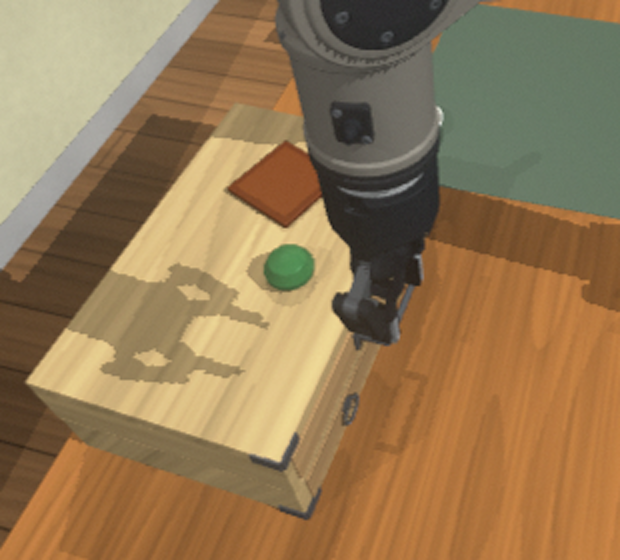

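The drawer front is flush with the chest, at about (340,400) in the crop, and depth agrees. Now I'll close the fingers, go over the pin and press straight down on its head.

```bash
python3 -m creep '[[[-3,1,0,0,0,0,0],[-8,3,0,0,0,0,0],[-14,5.5,0,0,0,0,0],[-20,8.2,0,0,0,0,0],[-25,10.4,0,0,0,0,0],[-28.8,12,0,0,0,0,0],[-28.8,12,0,0,0,0,0],[-28.8,12,0,0,0,0,0],[-28.8,12,0,0,0,0,0],[-28.8,12,0,0,0,0,0]]]' 40; python3 -c "
from h import *
print(pose()[0],go([.6655,-.0088,.240],TH+np.pi/2))
snap('side','s20',(170,100,300,220),5)"
```

```text
t: 40.5
eef_pos: [0.666, -0.0067, 0.3026]
tool_rot: [-0.0, 0.724, 0.69, 0.0]
contact_force: [-0.2, 0.0, 0.7]
gripper_width: -0.006
[ 0.66599443 -0.00671688  0.30263116] (array([-0.21, -0.04,  6.26]), array([-0.   , -0.   , -0.001]))
```

View pics/s20.png

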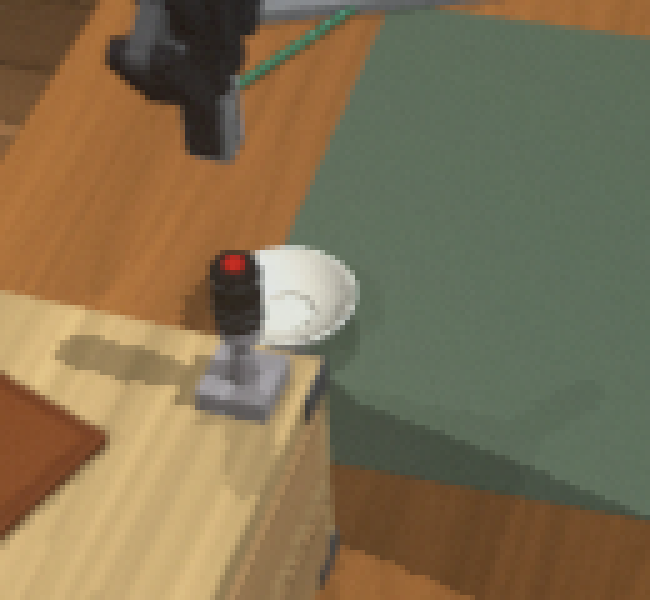

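The pin is still raised, with the head at (235,290), and the closed fingers are above it. I'll press down.

```bash
python3 -m creep '[[[-0.2,0,3,0,0,0,0],[-0.2,0,5.5,0,0,0,0],[-0.2,0,6.3,0,0,0,0],[-0.2,0,6.6,0,0,0,0],[-0.2,0,6.6,0,0,0,0]]]' 40; python3 -m creep '[[[0,0,0.4,0,0,0,0],[0,0,0.8,0,0,0,0],[0,0,1.2,0,0,0,0],[0,0,1.6,0,0,0,0],[0,0,1.6,0,0,0,0]]]'; python3 -c "
from h import *
print(go([.6655,-.0088,.204],TH+np.pi/2),bot.get_obs()['contact_force'])"
```

```text
t: 41.18
eef_pos: [0.6667, -0.0099, 0.2375]
tool_rot: [0.0, 0.724, 0.689, 0.001]
contact_force: [-0.8, -0.5, -0.2]
gripper_width: 0.003
t: 41.8
eef_pos: [0.6656, -0.0103, 0.2197]
tool_rot: [-0.0, 0.724, 0.689, -0.001]
contact_force: [-0.3, -1.4, 0.2]
gripper_width: 0.002
(array([ 0.15, -0.02,  1.57]), array([-0.002,  0.   , -0.003])) [-0.28705759 -1.43889114  0.21230344]
```

```bash
python3 -m creep '[[[0.1,0,0.4,0,0,0,0],[0.1,0,0.8,0,0,0,0],[0.1,0,1.1,0,0,0,0],[0.1,0,1.4,0,0,0,0],[0.1,0,1.5,0,0,0,0],[0.1,0,1.5,0,0,0,0]]]'; python3 -m creep '[[[0,0,0.1,0,0,0,0],[0,0,0.2,0,0,0,0],[0,0,0.2,0,0,0,0]]]'
```

```text
t: 42.55
eef_pos: [0.666, -0.0093, 0.2051]
tool_rot: [-0.0, 0.725, 0.689, -0.0]
contact_force: [0.6, 0.7, 0.1]
gripper_width: -0.0
t: 42.92
eef_pos: [0.6663, -0.0091, 0.2043]
tool_rot: [0.0, 0.725, 0.689, 0.0]
contact_force: [-1.7, 0.1, 5.0]
gripper_width: 0.002
```

```bash
python3 -m creep '[[[0,0,0.1,0,0,0,0],[0,0,0.2,0,0,0,0],[0,0,0.2,0,0,0,0]]]'; python3 -m creep '[[[0,0,0.1,0,0,0,0],[0,0,0.2,0,0,0,0],[0,0,0.3,0,0,0,0],[0,0,0.3,0,0,0,0]]]'
```

```text
t: 43.3
eef_pos: [0.6667, -0.009, 0.2042]
tool_rot: [0.001, 0.725, 0.689, 0.001]
contact_force: [-5.5, -1.3, 14.9]
gripper_width: 0.001
t: 43.8
eef_pos: [0.6672, -0.0089, 0.204]
tool_rot: [0.002, 0.725, 0.689, 0.001]
contact_force: [-10.8, -2.4, 29.4]
gripper_width: 0.004
```

Position stays at 0.204 m under 29 N, so the pin is home. I'll lift clear and verify.

```bash
python3 -m creep '[[[0,0,-1,0,0,0,0],[0,0,-4,0,0,0,0],[0,0,-9,0,0,0,0],[0,-4,-14,0,0,0,0],[0,-9,-18,0,0,0,0],[0,-14,-18,0,0,0,0],[0,-18,-18,0,0,0,0],[0,-18,-18,0,0,0,0]]]'
python3 - <<'E'
from h import *
p,d=snap('side','s21',(170,100,330,260),3.5)
p,d=snap('top','t21',(60,50,330,310),2.2); C=cloud("top",d)
S=C[(d>0)&(C[...,2]>.19)&(np.hypot(C[...,0]-.6655,C[...,1]+.0088)<.02)]
print(len(S),np.median(S,0))
for l in ["dish_mid","tile_mid","bead_mid"]:
    for m in bot.silhouettes("top",l)[:1]:
        M=m["mask"]; r=cv2.minAreaRect(np.argwhere(M)[:,::-1].astype(np.float32)); z=np.median(C[M&(d>0)][:,2]); print(l,np.round(m["xy"],1),atz("top",[r[0]],z).round(4)[0])
E
```

```text
t: 44.8
eef_pos: [0.4844, -0.0001, 0.379]
tool_rot: [0.001, 0.724, 0.689, -0.001]
contact_force: [1.4, -0.7, -0.4]
gripper_width: 0.007
105 [ 0.6652594  -0.00928361  0.20296426]
dish_mid [318.1 154.3] [ 0.7137 -0.2081  0.0122]
tile_mid [207.2 116.3] [0.7792 0.066  0.1568]
bead_mid [156.4 137.4] [0.7201 0.1809 0.1777]
```

View pics/s21.png

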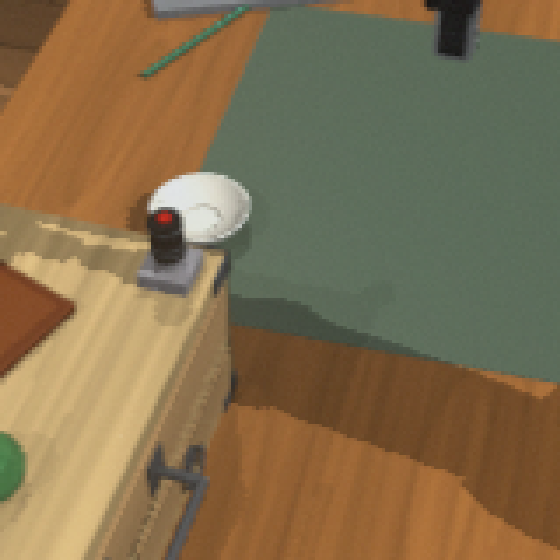

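View pics/t21.png

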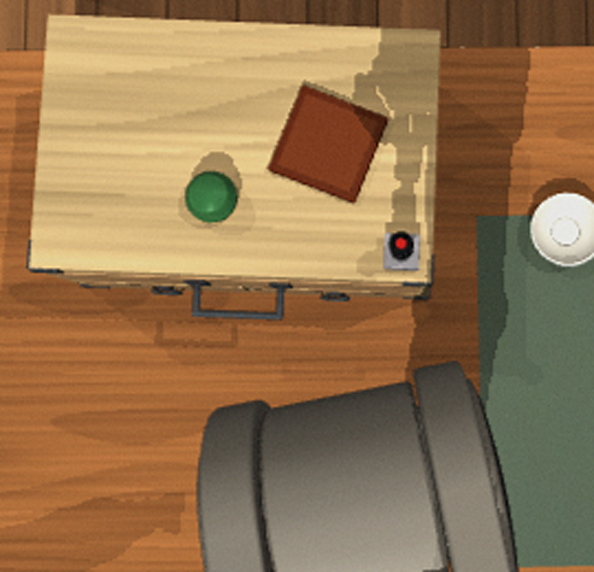

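Run:
```python
from h import *
p=cv2.imread('pics/top0.png'); cv2.imwrite('pics/yc.png',cv2.resize(p[340:384,0:110],None,fx=6,fy=6,interpolation=cv2.INTER_CUBIC))
print(atz('top',[[45,381]],0.01)); print(proj('side',[[.13,.46,.01]]))
```

```text
[[0.14738249 0.490014   0.01      ]]
[[447.62567517 490.13384198]]
```

View pics/yc.png

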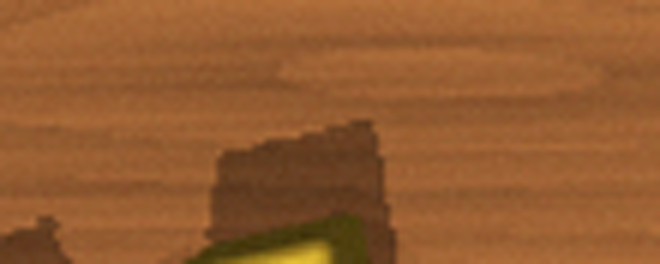

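That is a tall yellow-green bystander object at the picture's edge, not a spatula. I'll hand in.

```bash
python3 -c "
from station import bot
print(bot.get_obs()['t']); print(bot.hand_in())"
```

```text
45.05
the job is handed in; nothing more can be done
None
```

The tools are put away, the drawer is shut, and the pin is down and home. I handed the job in at t = 45 s of the 208 s allowed. The spatula was not there this time, so only three tools went in.

- **Tools:** I laid the gauge in long_slot_1, the bracket in long_slot_2 and the brush in cross_slot_2. Both cameras showed all three flat and along their compartments just before I shut the drawer. I could not see inside once it was closed.
- **Drawer:** I pulled the pin up 30 mm and it stayed up by itself. I then pushed the drawer with about 3–4 N until it stopped; at the stop the force rose to 13 N with no further movement. Its front was flush with the chest in the depth image.
- **Pin:** It stopped at the home height, with its top at 0.204 m, and held there under 29 N. From above, its top measured 0.203 m, the same as at the start. I did not try pulling the drawer to test the lock.
- **Left alone:** The tile, paperweight and dish are within about 2 mm of where they were, which is the accuracy of the measurement.

The one doubtful reading was a low-confidence (0.51) "spatula" from the side camera. It covered the whole drawer, so I took it as false. No other picture showed a spatula.

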